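# Find the full sugar tin by its weight

## Task

The three closed sugar tins in the white caddy look alike, but one is full. Slide the orange grip of the lock bar to the left until its pointer stands at the green mark, then, going from the left tin to the right one, lift each tin a few centimetres straight up out of its pocket, feel its weight for a moment and set it back upright in its pocket (the last need not go back if it is the full one). Finish while holding the heaviest tin up in the gripper, upright and still, with its base at least 15 cm above the worktop, the other two standing in their pockets, the lock bar still at the mark, and the bun, timer and dish left alone.

Things in the scene. Friction and masses are not known exactly. Their poses are not given: they have to be found in the camera images.
- caddy: white fixed caddy; origin on the worktop under the middle pocket, +y to the left along the row, +x to the lock rail behind. Base board 96 (x) by 360 (y) by 14 mm; three round pockets 60 mm wide, 120 mm apart along y, 10 mm deep (floor 4 mm above the worktop). The lock rail runs along y, its front edge 67 mm behind the tin centres; with its bar it is 104 mm high.
- lock_slide (a joint): position (m) of the steel lock bar: 0 at its right stop, growing to the left (caddy +y) to 0.085. Its three fingers (12 mm wide, tops 102 mm high) reach forward to 19 mm behind the tin centres; near 0 each lies 4 mm above a lid and locks that tin in, at 0.060 (green mark) they stand mid-way between tins and all are free. About 2 N of friction; stays where left.
- lock_grip (a point): centre of the upright orange grip (22 mm in caddy x, 16 mm in y) that stands on the lock bar from 104 to 140 mm above the worktop; this point is 126 mm above the worktop, and moves with the bar
- open_mark (a point): where the centre of the orange grip must stand when its black pointer is at the green mark on the rail (a green line painted across the white strip just behind the bar and down the front of the rail); 126 mm above the worktop
- pocket_left (a point): centre of the floor of the left (caddy y = +0.12) pocket, 4 mm above the worktop; a seated tin's base rests here and its centre is 44 mm higher
- pocket_middle (a point): centre of the floor of the middle (caddy y = 0) pocket, 4 mm above the worktop; a seated tin's base rests here and its centre is 44 mm higher
- pocket_right (a point): centre of the floor of the right (caddy y = -0.12) pocket, 4 mm above the worktop; a seated tin's base rests here and its centre is 44 mm higher
- tin_a_center (a point): one of three closed sugar tins that look alike: blue cylinder, 52 mm in diameter, 88 mm high, fixed aluminium lid; this point is its centre, half-way up (44 mm above its base). The tins differ only in weight, between 0.15 and 0.65 kg; the full one is at least 0.2 kg heavier than either of the others. Which tin stands in which pocket varies.
- tin_b_center (a point): one of three closed sugar tins that look alike: blue cylinder, 52 mm in diameter, 88 mm high, fixed aluminium lid; this point is its centre, half-way up (44 mm above its base). The tins differ only in weight, between 0.15 and 0.65 kg; the full one is at least 0.2 kg heavier than either of the others. Which tin stands in which pocket varies.
- tin_c_center (a point): one of three closed sugar tins that look alike: blue cylinder, 52 mm in diameter, 88 mm high, fixed aluminium lid; this point is its centre, half-way up (44 mm above its base). The tins differ only in weight, between 0.15 and 0.65 kg; the full one is at least 0.2 kg heavier than either of the others. Which tin stands in which pocket varies.
- tin_a: the same tin as tin_a_center; origin at the centre of its base, z along its axis towards the lid
- tin_b: the same tin as tin_b_center; origin at the centre of its base, z along its axis towards the lid
- tin_c: the same tin as tin_c_center; origin at the centre of its base, z along its axis towards the lid
- cream_puff: bystander, not to be disturbed: cream puff bun, 82 x 81 x 55 mm; origin at the centre of its underside
- kitchen_timer: bystander, not to be disturbed: white round kitchen timer with a red knob, 68 mm across, 37 high; origin at the centre of its underside
- paper_dish: bystander, not to be disturbed: small white fluted dish, 74 mm across, 24 high; origin at the centre of its underside

How it is judged (in metres and radians):
On the way, in this order (a step that is already met when the one before it is completed fails the run):
1. the lock bar stands at the green mark (value of joint lock_slide between 0.05 and 0.07 m), for 0.2 s.
2. the tin of the left pocket is held at least 25 mm up, over its pocket (((horizontal distance between tin_a_center and pocket_left below 0.05 m and height (world z) of tin_a_center above 0.073 m and contact force between the fingers and tin_a above 0.5 N) or (horizontal distance between tin_b_center and pocket_left below 0.05 m and height (world z) of tin_b_center above 0.073 m and contact force between the fingers and tin_b above 0.5 N) or (horizontal distance between tin_c_center and pocket_left below 0.05 m and height (world z) of tin_c_center above 0.073 m and contact force between the fingers and tin_c above 0.5 N))), for 0.3 s.
3. the tin of the middle pocket is held at least 25 mm up, over its pocket (((horizontal distance between tin_a_center and pocket_middle below 0.05 m and height (world z) of tin_a_center above 0.073 m and contact force between the fingers and tin_a above 0.5 N) or (horizontal distance between tin_b_center and pocket_middle below 0.05 m and height (world z) of tin_b_center above 0.073 m and contact force between the fingers and tin_b above 0.5 N) or (horizontal distance between tin_c_center and pocket_middle below 0.05 m and height (world z) of tin_c_center above 0.073 m and contact force between the fingers and tin_c above 0.5 N))), for 0.3 s.
4. the tin of the right pocket is held at least 25 mm up, over its pocket (((horizontal distance between tin_a_center and pocket_right below 0.05 m and height (world z) of tin_a_center above 0.073 m and contact force between the fingers and tin_a above 0.5 N) or (horizontal distance between tin_b_center and pocket_right below 0.05 m and height (world z) of tin_b_center above 0.073 m and contact force between the fingers and tin_b above 0.5 N) or (horizontal distance between tin_c_center and pocket_right below 0.05 m and height (world z) of tin_c_center above 0.073 m and contact force between the fingers and tin_c above 0.5 N))), for 0.3 s.
At the end, for the whole second after the job is handed in: The heaviest tin is gripped, still, base 140 mm up or more, within 15 degrees of upright, clear of the caddy; the other two, the light ones (under 3.5 N each on the caddy), stand still and upright in pockets (8 mm off centre, 5 mm raised at most); lock bar within 10 mm of the mark (all of step 1 and ((height (world z) of tin_a_center above 0.184 m and angle between tin_a's own z axis and vertical below 0.26 rad and linear speed of tin_a below 0.05 m/s and contact force between the fingers and tin_a above 1 N and contact force between tin_a and caddy below 0.2 N and ((horizontal distance between tin_b_center and pocket_left below 0.008 m or horizontal distance between tin_b_center and pocket_middle below 0.008 m or horizontal distance between tin_b_center and pocket_right below 0.008 m) and height (world z) of tin_b_center below 0.053 m and angle between tin_b's own z axis and vertical below 0.1 rad and linear speed of tin_b below 0.03 m/s) and contact force between each of tin_b, tin_c and caddy below 3.5 N and ((horizontal distance between tin_c_center and pocket_left below 0.008 m or horizontal distance between tin_c_center and pocket_middle below 0.008 m or horizontal distance between tin_c_center and pocket_right below 0.008 m) and height (world z) of tin_c_center below 0.053 m and angle between tin_c's own z axis and vertical below 0.1 rad and linear speed of tin_c below 0.03 m/s)) or (height (world z) of tin_b_center above 0.184 m and angle between tin_b's own z axis and vertical below 0.26 rad and linear speed of tin_b below 0.05 m/s and contact force between the fingers and tin_b above 1 N and contact force between tin_b and caddy below 0.2 N and ((horizontal distance between tin_a_center and pocket_left below 0.008 m or horizontal distance between tin_a_center and pocket_middle below 0.008 m or horizontal distance between tin_a_center and pocket_right below 0.008 m) and height (world z) of tin_a_center below 0.053 m and angle between tin_a's own z axis and vertical below 0.1 rad and linear speed of tin_a below 0.03 m/s) and contact force between each of tin_a, tin_c and caddy below 3.5 N and ((horizontal distance between tin_c_center and pocket_left below 0.008 m or horizontal distance between tin_c_center and pocket_middle below 0.008 m or horizontal distance between tin_c_center and pocket_right below 0.008 m) and height (world z) of tin_c_center below 0.053 m and angle between tin_c's own z axis and vertical below 0.1 rad and linear speed of tin_c below 0.03 m/s)) or (height (world z) of tin_c_center above 0.184 m and angle between tin_c's own z axis and vertical below 0.26 rad and linear speed of tin_c below 0.05 m/s and contact force between the fingers and tin_c above 1 N and contact force between tin_c and caddy below 0.2 N and ((horizontal distance between tin_a_center and pocket_left below 0.008 m or horizontal distance between tin_a_center and pocket_middle below 0.008 m or horizontal distance between tin_a_center and pocket_right below 0.008 m) and height (world z) of tin_a_center below 0.053 m and angle between tin_a's own z axis and vertical below 0.1 rad and linear speed of tin_a below 0.03 m/s) and contact force between each of tin_a, tin_b and caddy below 3.5 N and ((horizontal distance between tin_b_center and pocket_left below 0.008 m or horizontal distance between tin_b_center and pocket_middle below 0.008 m or horizontal distance between tin_b_center and pocket_right below 0.008 m) and height (world z) of tin_b_center below 0.053 m and angle between tin_b's own z axis and vertical below 0.1 rad and linear speed of tin_b below 0.03 m/s)))); the arm keeps its last pose, push and grip.
It fails at once if a bystander is moved by more than 3 cm (distance of any of cream_puff, kitchen_timer, paper_dish from where it was at the start of the episode above 0.03 m).
It fails at once if a tin is tipped by more than 40 degrees (angle between any of tin_a, tin_b, tin_c's own z axis and vertical above 0.7 rad).
It also fails if it takes over 72 s, if anything falls off the work surface, if the arm or the gripper's body presses on something with over 40 N, if the wrist force passes 120 N, or if a joint passes its speed limit or range.

## Robot

A 6-joint arm with a two-finger parallel gripper is mounted at the origin on a cart in front of the work surface, level with it; the furniture and walls round the work are solid. World frame = base frame: x ahead of the robot, y to its left, z up, the work surface at z = 0. Lengths are in m, angles in degrees, forces in N, time in s.
With the tool pointing down it reaches from about 0.4 to 0.825 m from the base axis. Payload 7 kg.
Tool frame: the origin (TCP) lies midway between the tips of the shut fingers; the grasp point (between the pads) lies 19 mm behind it; z points along the fingers, y is the direction in which the jaws open and shut (so a half turn about z gives the same grasp; the last joint's range is limited). The gripper opens to 88 mm and grips with 3 to 60 N. Pads are 19 mm wide; open, the fingers measure 130 mm over their backs; the gripper's body (78 mm by 193 mm) begins 47 mm behind the grasp point.
Start: joints at [-57.405, 20.546, 0.682, 0, -70.136, -16.507], TCP at [0.187, -0.649, 0.227] pointing down, gripper open.
Joint ranges: [-176.03, 176.03], [-82.01, 121.73], [-58.28, 71.71], [-173.87, 95.51], [-174.79, -0.11], [-173.66, 173.66]. Speed limits (degrees/s): [136.94, 136.94, 172.46, 180, 180, 180].

## Interface

Orientations are given as a 3x3 rotation matrix whose columns are the frame's x, y, z axes.
In Python, from rig import robot gives the robot as it stands. Calls block until the motion is done:
- robot.goto(position, orientation): joint-space move of the TCP to a pose.
- robot.servo_line(position, ori=None, speed=0.15): straight line of the TCP; ori=None keeps the orientation; speed is the mean speed in m/s.
- robot.movej(angles): joint-space move.
- robot.move_gripper(opening): opening from 0.0 (shut) to 1.0 (fully open); the grip force is fixed at half the most; returns when the fingers have stopped.
- robot.dwell(seconds).
- robot.ik(position, orientation): joint angles nearest the present ones, or None.
- robot.grab_frame(name): name is "scene" or "top"; returns (picture, depth): 384x512x3 uint8, red, green, blue; 384x512 float32, m along the optical axis (not along the pixel's ray), 0 where there is no reading.
- robot.camera_info(name): a dict with "vfov" (degrees; the focal length in pixels is half the picture's height over the tangent of half this angle, whatever the lens; pixels are square), "cx", "cy" (the principal point, pixels), "view" (4x4, takes a point from world to camera coordinates). Camera axes: x right, y down, z forward; pixel columns grow to the right and rows downward; lengths in m; the calibration is good to about 2 mm. A picture is of the moment at which its call begins. camera_info takes no time and is no camera call.
A pose or a line that the arm cannot do raises robot.Unreachable and nothing moves.
- robot.job_done(): hands the job in, once; it reports no verdict.
Readings, each from a call of its own:
- robot.read_t(): time.
- robot.read_qpos(): joint angles.
- robot.read_qvel(): joint speeds.
- robot.read_effort(): joint torques, N m.
- robot.read_position(): TCP position.
- robot.read_tcp_rot(): TCP orientation.
- robot.read_force(): force on the tool from outside, world axes, zero at the start.
- robot.read_ft_torque(): the same for the moment, N m.
- robot.read_grip_width(): opening from 0.0 (shut) to 1.0 (fully open).
Only numpy, scipy, OpenCV 4.12 (cv2) and the standard library are available. Lean on these libraries where they do the work, as an engineer would, in place of code of your own. Each camera call takes 0.05 s, during which the arm holds its last target.

## Working session

There is one attempt and no reset: what is moved stays moved. The work goes in short steps, each a Python script; the robot and the scene stay as the last script left them, time stands still between calls to the robot, and variables do not carry over. Pictures are saved under pics/ and viewed, and the job is handed in when it is done.

```bash
mkdir -p pics; ls; cat > a.py <<'E'
from rig import robot
import cv2,numpy as np
for n in ("scene","top"):
    p,d=robot.grab_frame(n); cv2.imwrite(f"pics/{n}0.png",p[:,:,::-1]); np.savez(f"{n}0.npz",p=p,d=d)
    print(n,robot.camera_info(n))
print(robot.read_t(),robot.read_tcp_rot(),robot.read_force())
E
python3 a.py
```

```text
pics
scene {'vfov': 50.5008641852648, 'cx': 253.98865373198038, 'cy': 189.7446907900971, 'view': array([[-0.79920922, -0.60093809,  0.01174882,  0.42360882],
       [-0.46287631,  0.60289135, -0.64982116,  0.31551071],
       [ 0.38341902, -0.52478131, -0.75999633,  1.3654767 ],
       [ 0.        ,  0.        ,  0.        ,  1.        ]])}
top {'vfov': 52.39425698636332, 'cx': 260.0738379339637, 'cy': 193.68697798814088, 'view': array([[-0.00396087, -0.99972878, -0.02294967,  0.00361608],
       [-0.99630342,  0.00591463, -0.08570019,  0.55030705],
       [ 0.08581268,  0.02252539, -0.99605662,  1.44446334],
       [ 0.        ,  0.        ,  0.        ,  1.        ]])}
0.1 [[-9.60855931e-01 -2.77047913e-01 -5.77802698e-04]
 [-2.77048468e-01  9.60854898e-01  1.41815868e-03]
 [ 1.62286652e-04  1.52272553e-03 -9.99998827e-01]] [ 0.03368742 -0.75926596 -0.38340181]
```

View pics/scene0.png

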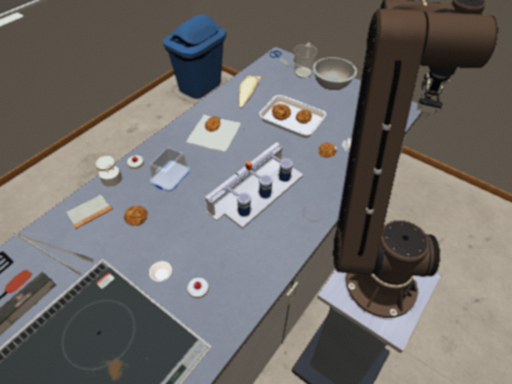

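View pics/top0.png

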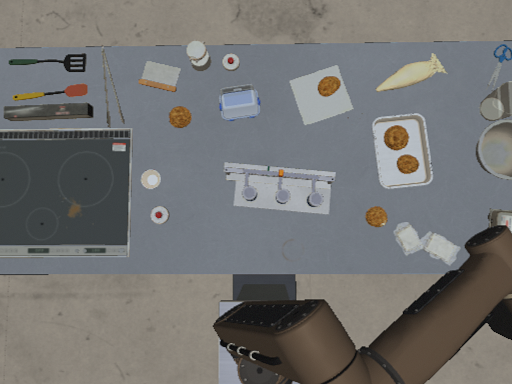

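The top view shows the tin lids near (249,192), (283,195) and (316,199), with the orange grip near (281,173). Next I'll measure these from depth.

```bash
cat > h.py <<'E'
from rig import robot
import cv2,numpy as np
def cloud(n,d):
    c=robot.camera_info(n); f=192/np.tan(np.radians(c['vfov']/2))
    v,u=np.mgrid[0:384,0:512]
    # pixel-centre convention: try plain index
    P=np.stack([(u-c['cx'])*d/f,(v-c['cy'])*d/f,d],-1)
    V=c['view']; W=(P-V[:3,3])@V[:3,:3]
    W[d<=0]=np.nan
    return W
def proj(n,X):
    c=robot.camera_info(n); f=192/np.tan(np.radians(c['vfov']/2)); V=c['view']
    p=V[:3,:3]@np.array(X)+V[:3,3]; return p[:2]/p[2]*f+[c['cx'],c['cy']]
E
cat > b.py <<'E'
from h import *
for n,box in (("top",(215,335,150,225)),("scene",(195,310,135,230))):
    z=np.load(n+"0.npz"); p=z['p'];W=cloud(n,z['d']); x0,x1,y0,y1=box
    cv2.imwrite(f"pics/{n}_zoom.png",cv2.resize(p[y0:y1,x0:x1,::-1],None,fx=6,fy=6,interpolation=cv2.INTER_CUBIC))
    S=np.zeros((384,512),bool);S[y0:y1,x0:x1]=1
    Z=W[...,2]
    print(n,'table z',np.nanmedian(Z[S&(Z<.008)]))
    hsv=cv2.cvtColor(p,cv2.COLOR_RGB2HSV).astype(int)
    o=S&(hsv[...,0]<14)&(hsv[...,1]>140)&(hsv[...,2]>100)
    print('orange',o.sum(),np.nanmedian(W[o],0),np.argwhere(o).mean(0))
    g=S&(abs(hsv[...,0]-60)<20)&(hsv[...,1]>60)&(hsv[...,2]>50)
    print('green',np.c_[np.argwhere(g)[:,::-1],W[g].round(3)][:20])
    if n=="top":
        m=S&(Z>.08)&(Z<.099)
    else: m=S&(Z>.084)&(Z<.099)
    k,l,st,ce=cv2.connectedComponentsWithStats(m.astype(np.uint8))
    for i in range(1,k):
        if st[i,4]>8:
            q=W[l==i]; print(st[i],ce[i].round(1),np.median(q,0).round(4),q.min(0).round(3),q.max(0).round(3))
E
python3 b.py
```

```text
top table z 1.0423069101573637e-05
orange 4 [ 0.60560091 -0.06967652  0.13794923] [173.75 280.  ]
green [[ 2.68e+02  1.66e+02  6.43e-01 -3.00e-02  1.01e-01]
 [ 2.68e+02  1.67e+02  6.40e-01 -3.00e-02  9.80e-02]
 [ 2.68e+02  1.68e+02  6.36e-01 -3.00e-02  9.90e-02]
 [ 2.68e+02  1.69e+02  6.33e-01 -3.00e-02  9.70e-02]
 [ 2.68e+02  1.70e+02  6.30e-01 -3.00e-02  9.50e-02]]
[224 162  37  12 196] [237.5 167.9] [0.6378 0.0823 0.0953] [ 0.62  -0.001  0.081] [0.659 0.13  0.099]
[262 166  11   5  23] [266.7 168. ] [ 0.6368 -0.0225  0.0972] [ 0.629 -0.044  0.094] [ 0.644 -0.008  0.099]
[272 167   8   2   9] [275.2 167.9] [ 0.6363 -0.0548  0.0969] [ 0.636 -0.069  0.094] [ 0.64  -0.044  0.098]
[281 167  12   7  31] [287.6 169.5] [ 0.6323 -0.1014  0.0967] [ 0.618 -0.116  0.091] [ 0.64  -0.076  0.099]
[294 168  10   6  20] [297.2 171. ] [ 0.623  -0.1299  0.0969] [ 0.617 -0.155  0.093] [ 0.636 -0.123  0.099]
[308 170  27  12 150] [323.3 175.8] [ 0.606  -0.2297  0.0957] [ 0.588 -0.266  0.08 ] [ 0.628 -0.173  0.099]
[261 174   9   2  11] [264.8 174.7] [ 0.6124 -0.0187  0.0921] [ 0.611 -0.033  0.083] [ 0
[... 810 characters left out ...]
 0.6261 -0.1513  0.0979] [ 0.617 -0.184  0.092] [ 0.636 -0.109  0.099]
[252 155  19  16  54] [260.6 162.7] [ 0.6025 -0.1359  0.0919] [ 0.594 -0.195  0.084] [ 0.609 -0.087  0.099]
[279 159  13  11 108] [285.1 163.4] [ 0.5247 -0.1934  0.0909] [ 0.5   -0.223  0.084] [ 0.551 -0.169  0.098]
[229 171  21  18  56] [239.3 179.7] [ 0.6135 -0.019   0.0919] [ 0.606 -0.07   0.084] [0.62  0.041 0.099]
[205 173  35  31 216] [218.5 191.2] [0.6376 0.0817 0.0955] [ 0.606 -0.039  0.084] [0.66  0.133 0.099]
[259 174  13  12 117] [264.9 179.5] [ 0.5376 -0.0765  0.0906] [ 0.511 -0.106  0.084] [ 0.563 -0.052  0.098]
[237 192  14  12 132] [243.  197.6] [0.5491 0.044  0.091 ] [0.523 0.018 0.084] [0.574 0.067 0.098]
```

View pics/top_zoom.png

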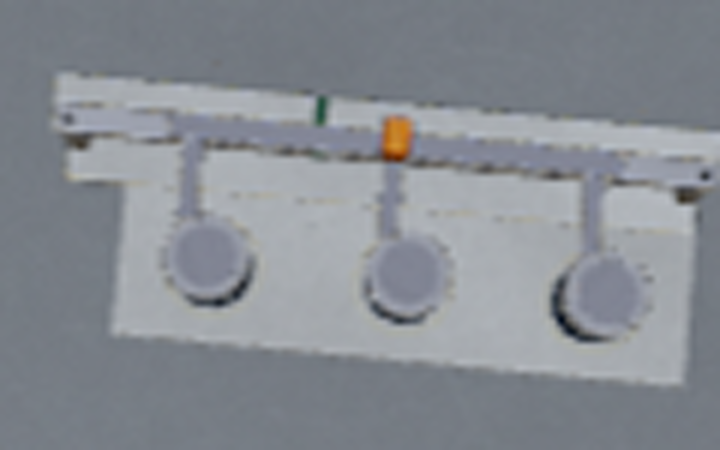

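View pics/scene_zoom.png

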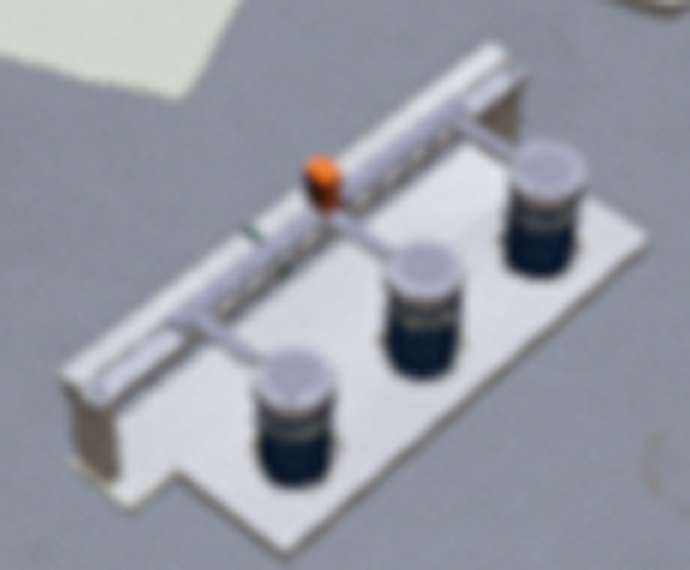

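```bash
cat > c.py <<'E'
from h import *
# joint fit of caddy pose from board top (z~14mm) extents and the grip top (z~140)
for n in ("top","scene"):
    z=np.load(n+"0.npz"); p=z['p'];W=cloud(n,z['d']).reshape(-1,3);pc=p.reshape(-1,3).astype(int)
    th=-0.0957; ex=np.array([np.cos(th),np.sin(th)]);ey=np.array([-ex[1],ex[0]])
    o=np.array([.5385,-.081]); L=np.c_[(W[:,:2]-o)@ex,(W[:,:2]-o)@ey,W[:,2]]
    m=(abs(L[:,0])<.12)&(abs(L[:,1])<.25)
    g=m&(L[:,2]>.125)&(L[:,2]<.15); print(n,'grip',g.sum(),L[g].min(0),L[g].max(0),L[g].mean(0))
    b=m&(L[:,2]>.010)&(L[:,2]<.018)&(pc.min(1)>150); print('board',b.sum(),np.percentile(L[b],[1,50,99],axis=0).round(4))
    f=m&(L[:,2]>.098)&(L[:,2]<.106); 
    ff=f&(L[:,0]>.015)&(L[:,0]<.055); print('fingers',np.sort(L[ff][:,1]).round(3),L[ff][:,0].min() if ff.any() else 0)
    gr=m&(pc[:,1]>pc[:,0]+25)&(pc[:,1]>pc[:,2]+15); print('green',L[gr].round(3))
    rail=m&(L[:,2]>.08)&(L[:,0]>.055);print('rail',np.percentile(L[rail],[0.5,99.5],axis=0).round(3))
    # rotation from rail pts
    q=W[rail][:,:2];q=q-q.mean(0);u=np.linalg.svd(q,full_matrices=0)[2][0];print('yaw dir',u,np.degrees(np.arctan2(-u[0],u[1])))
    for i in (1,0,-1):
        t=m&(L[:,2]>.085)&(L[:,2]<.099)&(np.hypot(L[:,0],L[:,1]-.12*i)<.04); l=L[t]; print('tin',i,(l.min(0)+l.max(0))[:2]/2,l.mean(0))
R=np.c_[[ex[0],ex[1],0],[ey[0],ey[1],0],[0,0,1]]
for s in (1,-1):
    Rt=np.c_[s*R[:,0],-s*R[:,1],[0,0,-1]]
    print(s,robot.ik([.608,-.07,.111],Rt),robot.ik([.55,.04,.06],Rt),robot.ik([.525,-.2,.2],Rt))
E
python3 c.py
```

```text
top grip 32 [0.0652358  0.00555099 0.12944414] [0.08782717 0.0210571  0.14485754] [0.07529396 0.01354629 0.13844834]
board 1629 [[-0.0466 -0.1762  0.0101]
 [ 0.0115  0.0079  0.0135]
 [ 0.0732  0.1969  0.0178]]
fingers [-0.113 -0.112 -0.112 -0.112 -0.111 -0.111 -0.11  -0.11  -0.109 -0.109
 -0.108 -0.108 -0.108 -0.108 -0.107 -0.106 -0.106 -0.106 -0.105 -0.105
 -0.105 -0.104 -0.104 -0.104 -0.103 -0.103 -0.102 -0.102 -0.102 -0.102
 -0.101 -0.1    0.008  0.008  0.008  0.009  0.009  0.009  0.01   0.011
  0.012  0.012  0.012  0.013  0.013  0.013  0.014  0.014  0.015  0.015
  0.015  0.016  0.016  0.016  0.017  0.017  0.017  0.017  0.018  0.018
  0.127  0.127  0.128  0.128  0.128  0.129  0.129  0.13   0.13   0.13
  0.131  0.131  0.131  0.133  0.133  0.133  0.133  0.134  0.134  0.135
  0.136  0.136  0.137  0.137  0.138  0.138  0.138  0.138] 0.019580315808776484
green [[0.096 0.061 0.098]
 [0.092 0.06  0.099]
 [0.089 0.06  0.097]
 [0.086 0.06  0.095]]
rail [[ 0.056 -0.179  0.084]
 [ 0.101  0.216  0.142]]
yaw dir [-0.09856056 -0.99513106] 174.3437130355238
tin 1 [-0.0003954   0.11926857] [-0.000
[... 1012 characters left out ...]
158392 0.12350569] [-0.00075227  0.12452444  0.09095342]
tin 0 [-0.00176776  0.00139157] [-0.00095046  0.0029512   0.09082454]
tin -1 [ 0.00234155 -0.11598468] [-0.00186782 -0.11445517  0.09099057]
1 [ 11.69602974  20.18016894 -16.11537767   0.         -53.70445339
  72.82076416] [ 24.51298378  18.63547348 -26.89180303   0.         -44.47272349
  60.00381012] [ -0.89229475  11.05440009 -16.04643833   0.         -62.89916158
  85.40908865]
-1 [  11.69602974   20.18016894  -16.11537767    0.          -53.70445339
 -107.17923584] [  24.51298378   18.63547348  -26.89180303    0.          -44.47272349
 -119.99618988] [ -0.89229475  11.05440009 -16.04643833   0.         -62.89916158
 -94.59091135]
```

The lids, fingers and mark agree between the two cameras to within about 4 mm. The slide is at about 0.014, so it needs roughly 46 mm of travel. I'll grip the orange handle and slide it.

```bash
cat >> h.py <<'E'
TH=np.radians(-5.7); EX=np.array([np.cos(TH),np.sin(TH),0]);EY=np.array([-EX[1],EX[0],0])
O=np.array([.5387,-.079,0])
RT=np.c_[EX,-EY,[0,0,-1]]
def w(x,y,z): return O+x*EX+y*EY+np.array([0,0,z])
def loc(p): p=np.array(p)-O; return np.array([p@EX,p@EY,p[2]]).round(4)
def snap(tag):
    out={}
    for n,(x0,x1,y0,y1) in (("top",(215,345,145,225)),("scene",(195,325,130,230))):
        p,d=robot.grab_frame(n); np.savez(f"{n}_{tag}.npz",p=p,d=d)
        cv2.imwrite(f"pics/{n}_{tag}.png",cv2.resize(p[y0:y1,x0:x1,::-1],None,fx=6,fy=6,interpolation=cv2.INTER_CUBIC)[:600,:800])
E
cat > d.py <<'E'
from h import *
robot.goto(w(.074,.0135,.24),RT)
robot.servo_line(w(.074,.0135,.113),speed=.15)
robot.move_gripper(0.0)
print('width',robot.read_grip_width(),loc(robot.read_position()),robot.read_force(),robot.read_t())
if robot.read_grip_width()>.1:
    robot.servo_line(w(.074,.0135+.046,.113),speed=.06)
    robot.dwell(.3)
    print(loc(robot.read_position()),robot.read_force(),robot.read_grip_width())
    robot.move_gripper(1.0)
    robot.servo_line(w(.074,.0595,.23),speed=.2)
    robot.goto(w(-.0,.18,.25),RT)
    snap("1")
print(robot.read_t())
E
python3 d.py
```

```text
width 0.17995641078879002 [0.074  0.0135 0.113 ] [ 1.16988049  0.29635395 -0.61240082] 4.7667
[0.0739 0.0594 0.113 ] [-0.95847051  1.82944205  0.20749258] 0.17845240785845132
8.6917
```

View pics/top_1.png

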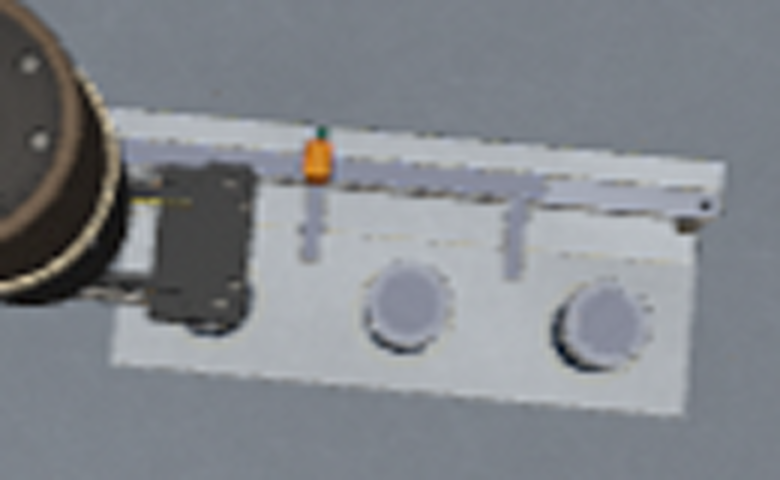

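View pics/scene_1.png

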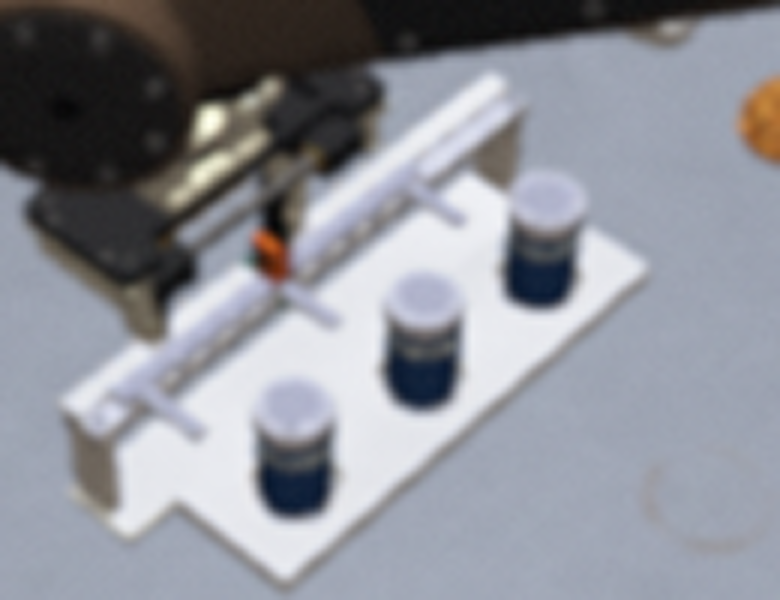

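The grip at (317,160) stands under the green mark at (321,130), with the fingers midway between the tins. Next is weighing the left tin.

```bash
cat >> h.py <<'E'
def fz(n=12):
    a=[]
    for _ in range(n): a.append(robot.read_force()); robot.dwell(.03)
    return np.mean(a,0).round(2),np.std(a,0).round(2)
def pick(y,x=0.,lift=.037):
    robot.goto(w(x,y,.20),RT); robot.servo_line(w(x,y,.13),speed=.25); robot.dwell(.2); b=fz(8)[0]
    robot.servo_line(w(x,y,.055),speed=.12)
    robot.move_gripper(0.); print('width mm',robot.read_grip_width()*88,'t',robot.read_t())
    print('F grasp',robot.read_force())
    robot.servo_line(w(x,y,.055+lift),speed=.06); robot.dwell(.4); a=fz()
    print('base',b,'lifted',a,'kg',(b[2]-a[0][2])/9.81,loc(robot.read_position()),robot.read_grip_width()*88)
def put(y,x=0.):
    robot.servo_line(w(x,y,.0555),speed=.06); robot.dwell(.15); print('F down',robot.read_force())
    robot.move_gripper(1.); robot.servo_line(w(x,y,.17),speed=.2); print('t',robot.read_t())
E
python3 - <<'E'
from h import *
robot.goto(w(0,.12,.25),RT)
pick(.12)
snap("2")
print(robot.read_t())
E
```

```text
width mm 51.72260059959497 t 11.7167
F grasp [-0.29995872 -0.04473896  1.89842653]
base [-0.11  0.13  0.19] lifted (array([-0.06,  0.02, -1.81]), array([0.49, 0.5 , 0.28])) kg 0.2038735983690112 [-0.     0.12   0.092] 51.45444119588659
13.3833
```

```bash
python3 - <<'E'
from h import *
put(.12); pick(0.); snap("3"); print(robot.read_t())
E
```

```text
F down [ 0.50075479 -0.39792196 -1.06823013]
t 15.825
width mm 51.41184090274289 t 18.7417
F grasp [-1.03752958 -1.67762445  1.47329369]
base [-0.16 -0.07 -0.17] lifted (array([ 0.02, -0.07, -1.95]), array([0.43, 0.5 , 0.56])) kg 0.18144750254842 [ 0.    -0.     0.092] 51.39393882418014
20.4083
```

View pics/scene_2.png

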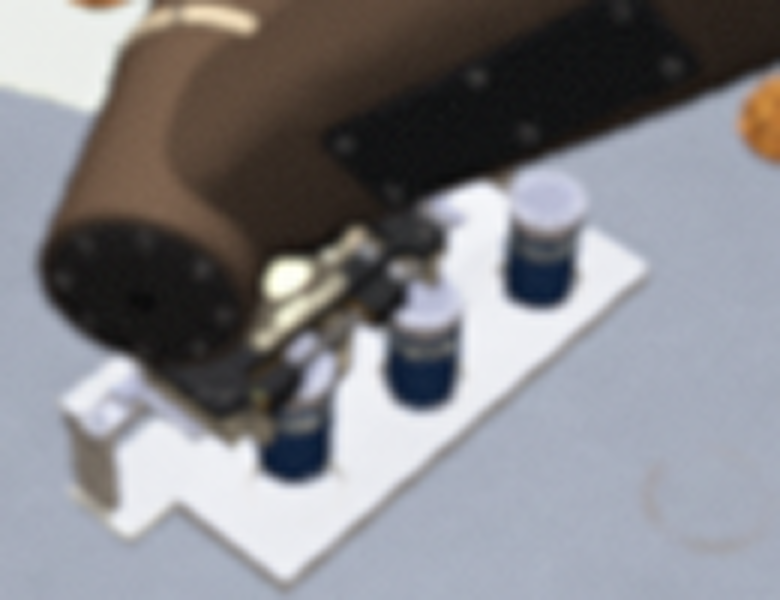

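View pics/scene_3.png

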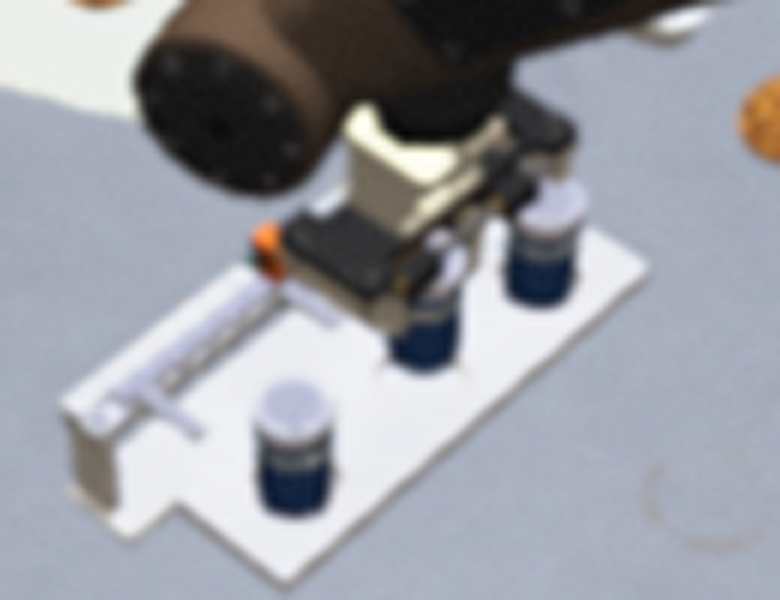

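Both pictures show the tins lifted: the left one raised over its pocket in picture 2, then back upright at (295,450) while the middle one is raised at (425,330). Each weighs about 0.2 kg, so both are light. Now the right tin.

```bash
python3 - <<'E'
from h import *
put(0.); pick(-.12)
print(robot.read_t())
E
```

```text
F down [ 0.15523679  0.5265743  -1.48884226]
t 22.85
width mm 51.718893715090445 t 25.7667
F grasp [ 0.11596774 -0.20625133  0.76210504]
base [-0.03 -0.11  0.01] lifted (array([ 0.02, -0.11, -4.62]), array([0.34, 0.39, 0.43])) kg 0.47196738022426094 [ 0.    -0.12   0.092] 51.40586644804143
27.3333
```

The right tin is the heavy one, about 0.47 kg. I'll lift it high and check the scene.

```bash
python3 - <<'E'
from h import *
robot.servo_line(w(0,-.12,.26),speed=.08); robot.dwell(.5)
print(fz(),robot.read_grip_width()*88,loc(robot.read_position()))
snap("4")
for n in ("top","scene"):
    W=cloud(n,np.load(n+"_4.npz")['d']).reshape(-1,3); L=np.c_[(W-O)@EX,(W-O)@EY,W[:,2]]
    for y in (.12,0):
        t=(L[:,2]>.082)&(L[:,2]<.1)&(np.hypot(L[:,0],L[:,1]-y)<.035); l=L[t]; print(n,y,t.sum(),np.median(l,0).round(4))
    g=(L[:,2]>.128)&(L[:,2]<.148)&(abs(L[:,0]-.074)<.02)&(abs(L[:,1]-.06)<.03);print('grip',g.sum(),L[g].mean(0))
print(robot.read_t())
E
```

```text
(array([-0.11, -0.05, -4.71]), array([0.45, 0.56, 0.57])) 51.27493364545414 [ 0.   -0.12  0.26]
top 0.12 0 [nan nan nan]
top 0 0 [nan nan nan]
grip 0 [nan nan nan]
scene 0.12 139 [-0.0029  0.1243  0.0909]
scene 0 123 [-0.0018  0.0025  0.0907]
grip 28 [0.07315355 0.0623737  0.13748018]
30.5833
  return _methods._mean(a, axis=axis, dtype=dtype,
  ret = um.true_divide(
<stdin>:9: RuntimeWarning: Mean of empty slice.
```

View pics/scene_4.png

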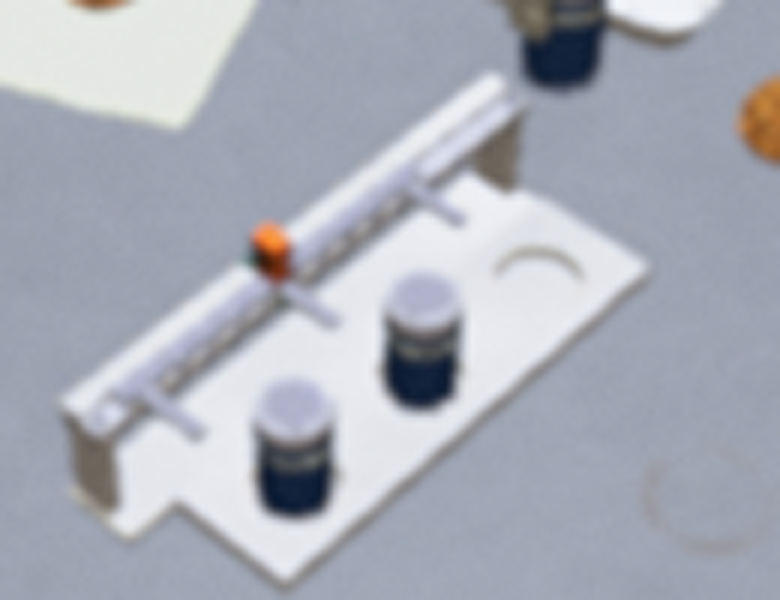

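View pics/top_4.png

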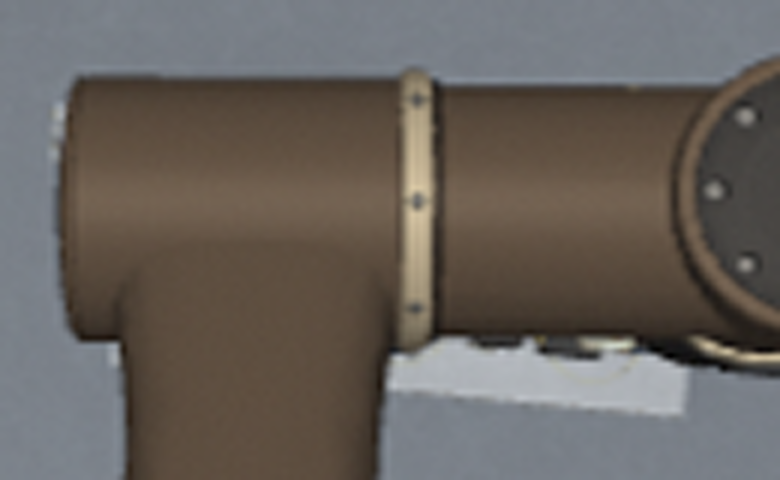

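The scene view shows the left tin at (295,450) and the middle one at (425,340), both seated upright with their lids at the same height as before. The grip at (270,250) is at the mark. The right tin hangs upright in the gripper with its base at about 0.21 m.

```bash
python3 -c "
from rig import robot
print(robot.job_done(), robot.read_t())"
```

```text
the job is handed in; nothing more can be done
the job is handed in; nothing more can be done
```

The job is handed in, finishing at about 31 s of the 72 s allowed, and no verdict was reported. I gripped the orange handle and slid the lock bar 46 mm left to the green mark. I then lifted each tin about 37 mm from left to right and weighed it: left 0.20 kg, middle 0.18 kg, right 0.47 kg. The first two went back into their pockets.

**Last checks:**
- **Heaviest tin:** the right one is held still and upright, with its base about 0.21 m up. The grip width was a steady 51 mm and the load 4.7 N.
- **Other two tins:** both are seated upright in their pockets, with lid heights unchanged.
- **Lock bar:** the grip measured 62 mm along the caddy in the scene view, against 60 mm for the mark.
- **Bun, timer and dish:** I kept the arm clear of them but did not measure their positions again at the end.

**Failed or disagreed:** the arm blocked the top camera in the final check, so only the scene camera confirmed the end state. The two cameras differ by about 4 mm along the row; I used a value between them for the tins, and the grasps fitted.

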